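# Release a ratchet cake press and eject its pan

## Robot

A 6-joint arm with a two-finger parallel gripper is mounted at the origin on a cart in front of the work surface, level with it; the furniture and walls round the work are solid. World frame = base frame: x ahead of the robot, y to its left, z up, the work surface at z = 0. Lengths are in m, angles in rad, forces in N, time in s.
With the tool pointing down it reaches from about 0.375 to 0.9 m from the base axis. Payload 3.1 kg.
Tool frame: the origin (TCP) lies between the finger pads; the fingertips stand 25 mm ahead of it and the grasp point (between the pads) lies 6 mm ahead of it (env.finger_overhang is the distance from the TCP to the fingertips, in m); z points along the fingers, y is the direction in which the jaws open and shut (so a half turn about z gives the same grasp; the last joint's range is limited). The gripper opens to 87 mm and grips with 3 to 60 N. Pads are 19 mm wide; open, the fingers measure 117 mm over their backs; the gripper's body (75 mm by 190 mm) begins 51 mm behind the grasp point.
Start: joints at [1.109, 0.527, 1.433, -0, 1.181, -0.178], TCP at [0.174, 0.6, 0.248] pointing down, gripper open.
Joint ranges: [-3.08, 3.08], [-0.75, 2.2], [0.22, 2.44], [-1.43, 4.57], [0, 2.65], [-2.85, 2.85]. Speed limits (rad/s): [2.79, 2.79, 3.14, 3.14, 3.14, 3.14].

## Interface

Orientations are given as [roll, pitch, yaw] about the fixed x, y, z axes, in that order (R = Rz(yaw) Ry(pitch) Rx(roll)).
In Python, from station import env gives the robot as it stands.
- The arm moves only by the tool jog_arm, never from a script. Its argument "increments" is one flat list of numbers, 7 for each row, row after row: the shift along the tool's x, y, z in mm, then the turn, a rotation vector about the tool's x, y, z in rad, then the opening, from 0 (shut) to 1 (fully open). In form: [x, y, z, ax, ay, az, gripper, x, y, z, ax, ay, az, gripper, ...]. A call has 1 to 20 rows; each row is the pose to reach, as a shift and turn from the pose measured when the call began, along the tool's axes at that moment; what a row does not reach only later rows make up. A row lasts 1/12 s, in which the tool goes at most 41.7 mm and 7.16 degrees, less where a joint would pass 70% of its speed; a pose out of reach is approached as far as the arm can. A call with a gripper value outside its range is refused whole. The fingers move at their own pace and stop on an object; "grip_force" is the grip in N (left out, the last holds). Time passes only in rows, so rows that repeat a pose let the fingers close. It gives the time, the measured TCP pose, the force and the opening at its end, in the units of the state.
- env.get_state(): the state, without advancing time (a new reading comes with each control period).
- env.snapshot(name): name is "side" or "top" or "wrist"; returns a dict with "image" (384x512x3 uint8, blue, green, red), "K" (3x3 intrinsics, pixels), "D" ([k1, k2, p1, p2, k3] as OpenCV has them; the pictures are not rectified), "cam_to_world" (4x4, takes a point from camera to world coordinates). Camera axes: x right, y up, looking along -z (the intrinsics and any distortion apply to the point x, -y, -z); pixel columns grow to the right and rows downward; lengths in m; the calibration is good to about 2 mm. A picture is of the moment at which its call begins. There is no depth.
- env.job_done(): hands the job in, once; it reports no verdict.
Trained networks look in the newest picture that a camera, given by its name, has taken for a name from the list of things; names that differ only in an ending like _2 or _b are one class to them, and where a whole thing is asked for, a point or a joint stands for the part that bears it (a point fixed in the world has none). Each returns a list of dicts, best first, with "p" (0 to 1); they miss things now and then, are a little off and sometimes report something else, mostly with a low value. They report only what shows in the picture. A call takes as long as a camera call.
- env.recognise(camera, name): "at" ([x, y, z] in m, in world coordinates, good to about 4 mm: the middle of the surface that is visible of it).
The state is a dict: "t": time; "q": joint angles; "qvel": joint speeds; "effort": joint torques, N m; "tool_pos": TCP position; "eef_rot": TCP orientation; "force": force on the tool from outside, world axes, zero at the start; "wrist_torque": the same for the moment, N m; "gripper_width": opening from 0.0 (shut) to 1.0 (fully open).
Only numpy, scipy, OpenCV 4.12 (cv2) and the standard library are available. Lean on these libraries where they do the work, as an engineer would, in place of code of your own. Each camera call takes 0.05 s, during which the arm holds its last target. There are 200 camera calls.

## Task

The pan with the ring cake is still held in the ratchet press: push the ratchet's direction lever over to its loosening side (counter-clockwise, seen from above), then work the handle to and fro, never tightening it further, until the press plate is up clear of the pan's rim. Then push the ejector plunger fully home so that the pan slides out onto the free end of the bed with the cake still in it; if the plunger stiffens do not force it, for the plate is not yet high enough. Leave the timer and the loose ring cake beside the press where they are.

Things in the scene. Friction and masses are not known exactly. Their poses are not given: they have to be found in the camera images.
- ratchet_press: Bench press frame fixed to the table: aluminium base 165 x 240 x 12 mm, grey bridge across it (top 165 x 110 mm, upper face at 106 mm). Origin on the table under the vertical ratchet axis; x points away from the handle's middle position, y from pan to plunger knob, z up. The base runs from y = -130 to +110 mm; the pan's bed is its upper face (z = 12 mm) between 12 mm high rails along y.
- handle_grip (a point): Middle of the ribbed black grip of the ratchet handle, 155 mm from the ratchet axis, 134 mm above the table; x axis outwards along the handle, z up. The handle is a level steel bar turning about the vertical axis above the bridge; the grip is 22 mm wide, 18 mm high and spans 110 to 210 mm from the axis, free beneath and beside.
- handle (a joint): Angle of the handle, rad, positive counter-clockwise from above; 0 is the middle (pointing along the press frame's -x), stops at -0.65 and +0.65. It stays where it is left (0.35 N m friction).
- direction_lever (a joint): Direction lever's angle relative to the handle, rad, positive counter-clockwise from above; snaps over 0 to rest at +0.6 or -0.6 (about 0.1 N m). At +0.6 (tab leaning counter-clockwise) the handle drives the nut counter-clockwise (loosens) and clicks back freely; at -0.6 it drives it clockwise (tightens). Starts on the -0.6 side. Clicking over teeth it nods to about 0.3.
- lever_tab (a point): Point 170 mm above the table on the upright dark steel tab at the direction lever's end; the tab is 12 x 14 mm and spans heights 147 to 182 mm. The lever lies on top of the handle (upper face at 142 mm); its vertical pivot is on the handle's centre line 56 mm from the ratchet axis and the tab is 50 mm outwards from the pivot. x axis from pivot to tab.
- nut (a joint): Angle of the ratchet's nut (toothed wheel of 16 teeth under the handle), rad, positive counter-clockwise from above = loosening. Starts between 0 and 0.25, ends at a stop at 2.5; below 0 is tighter. It lifts the press plate 8 mm per rad and stays where it is left; turning it takes about 0.8 N m. The plate is clear of the pan's rim above 1.75.
- plate_under (a point): Centre of the underside of the press plate (steel, 70 x 70 x 8 mm) under the bridge; its height tells how far the plate is up. At nut angle 0 it is 54 mm above the table, 14 mm down inside the pan.
- plunger_knob (a point): Centre of the outer face of the round black plunger knob (47 mm diameter, 18 mm thick, axis level along the press frame's y), 36 mm above the table, 195 mm from the ratchet axis at the start. It is pushed along the press frame's -y.
- plunger (a joint): Travel of the ejector plunger, m: 0 drawn out (start), 0.080 fully home at its stop. It takes about 2 N plus the sliding pan's friction (a few N); its head meets the pan after about 4 mm. It stays where it is left.
- pan_center (a point): Centre, half-way up, of the square aluminium pan, 96 x 96 x 56 mm, standing on the bed between the rails under the press plate; rim 68 mm above the table. Loose, 0.25 to 0.5 kg.
- pan_cake: Plain ring cake lying loose in the pan, 78 x 78 x 35 mm; origin at the centre of its underside.
- timer: White kitchen timer lying flat, 70 x 66 x 21 mm; bystander.
- ring_cake: Ring cake with dark chips standing on the table, 80 mm across; bystander.

How it is judged:
By the outcome, as a careful person would: the job done as asked, in the order asked, and still so for the second after the job is handed in, with the robot touching nothing.
It also fails if it takes over 72 s, if anything falls off the work surface, if the arm or the gripper's body presses on something with over 40 N, if the wrist force passes 120 N, or if a joint passes its speed limit or range.

## Working session

There is one attempt and no reset: what is moved stays moved. The work goes in short steps, Python scripts to look and compute and a tool call to move; the robot and the scene stay as the last step left them, time stands still between calls to the robot, and variables do not carry over. Pictures are saved under pics/ and viewed, about 8 in all and at most 12, crops included, and the job is handed in when it is done.

Besides the shell and the picture viewer there is one more tool, called after ">>>" by a JSON object that holds its "api" and its "payload", one argument or row to a line. jog_arm: Moves the arm, as the interface text tells. Its arguments: {"type":"object","properties":{"increments":{"type":"array","items":{"type":"number"}},"grip_force":{"type":"number"}},"required":["increments"]}

```bash
mkdir -p pics; ls; python3 - <<'E'
from station import env
import cv2, numpy as np
s=env.get_state(); print({k:np.round(v,3) for k,v in s.items()})
ims=[]
for c in ['side','top']:
    d=env.snapshot(c); ims.append(d['image']); cv2.imwrite(f'pics/{c}0.png',cv2.resize(d['image'],(800,600),interpolation=cv2.INTER_CUBIC))
    print(c,np.round(d['cam_to_world'],3).tolist(),np.round(d['K'],1).tolist(),d['D'])
    for n in ['ratchet_press','handle_grip','lever_tab','plunger_knob','pan_center','pan_cake','timer','ring_cake','plate_under']:
        print(n,[(np.round(r['at'],3).tolist(),round(r['p'],2)) for r in env.recognise(c,n)[:2]])
print(env.get_state()['t'])
E
```

```text
pics
{'t': np.float64(0.0), 'q': array([ 1.109,  0.528,  1.434, -0.   ,  1.181, -0.178]), 'qvel': array([-0.001,  0.001,  0.002, -0.002, -0.001,  0.   ]), 'effort': array([-1.0000e-03, -4.4005e+01, -1.7659e+01,  6.3000e-02,  5.8000e-02,
       -0.0000e+00]), 'tool_pos': array([0.174, 0.6  , 0.247]), 'eef_rot': array([-3.14 , -0.   ,  2.859]), 'force': array([ 0.446, -0.414, -0.062]), 'wrist_torque': array([ 0.027, -0.041,  0.02 ]), 'gripper_width': np.float64(1.0)}
side [[0.728, 0.412, -0.548, -0.028], [-0.685, 0.464, -0.562, -0.885], [0.023, 0.784, 0.62, 0.786], [0.0, 0.0, 0.0, 1.0]] [[496.1, 0.0, 251.7], [0.0, 496.1, 197.8], [0.0, 0.0, 1.0]] [-0.1030079  0.         0.         0.         0.       ]
ratchet_press [([0.46, -0.453, 0.095], 0.55)]
handle_grip [([0.478, -0.351, 0.139], 0.68)]
lever_tab [([0.494, -0.357, 0.154], 0.59)]
plunger_knob [([0.658, -0.387, 0.046], 0.64)]
pan_center [([0.445, -0.456, 0.046], 0.93)]
pan_cake []
timer [([0.743, -0.24, 0.02], 0.79)]
ring_cake [([0.377, -0.192, 0.024], 0.91), ([0.481, -0.355, 0.139], 0.44)]
plate_under [([0.457, -0.45, 0.065], 0.54)]
top [[-0.027, 0.991, -0.133, 0.436], [-1.0, -0.025, 0.013, -0.28], [0.01, 0.133, 0.991, 1.32], [0.0, 0.0, 0.0, 1.0]] [[465.2, 0.0, 251.5], [0.0, 465.2, 186.5], [0.0, 0.0, 1.0]] [-0.01815216  0.          0.          0.          0.        ]
ratchet_press []
handle_grip [([0.488, -0.349, 0.141], 0.77), ([0.386, -0.185, 0.026], 0.72)]
lever_tab [([0.491, -0.363, 0.152], 0.6)]
plunger_knob [([0.639, -0.393, 0.045], 0.61)]
pan_center []
pan_cake []
timer [([0.751, -0.236, 0.022], 0.73)]
ring_cake [([0.387, -0.185, 0.028], 0.88)]
plate_under []
1.0
```

View both.

View pics/side0.png

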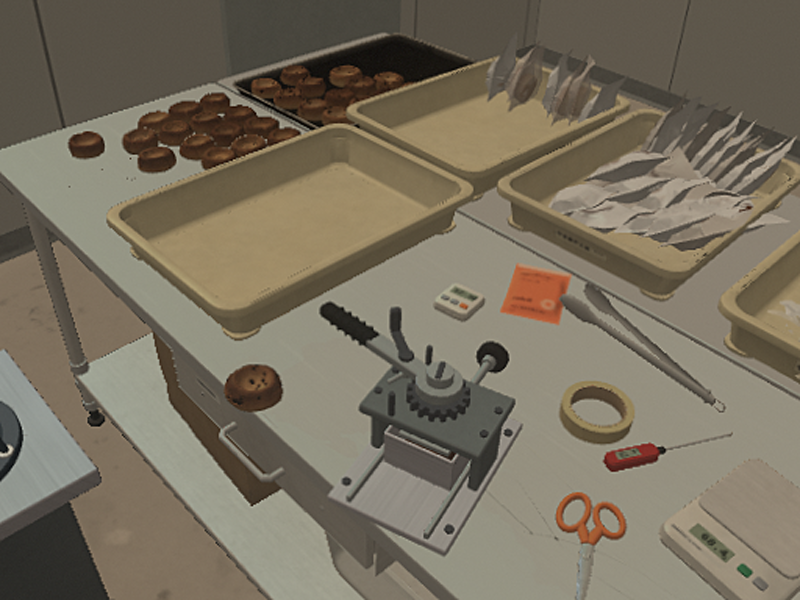

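View pics/top0.png

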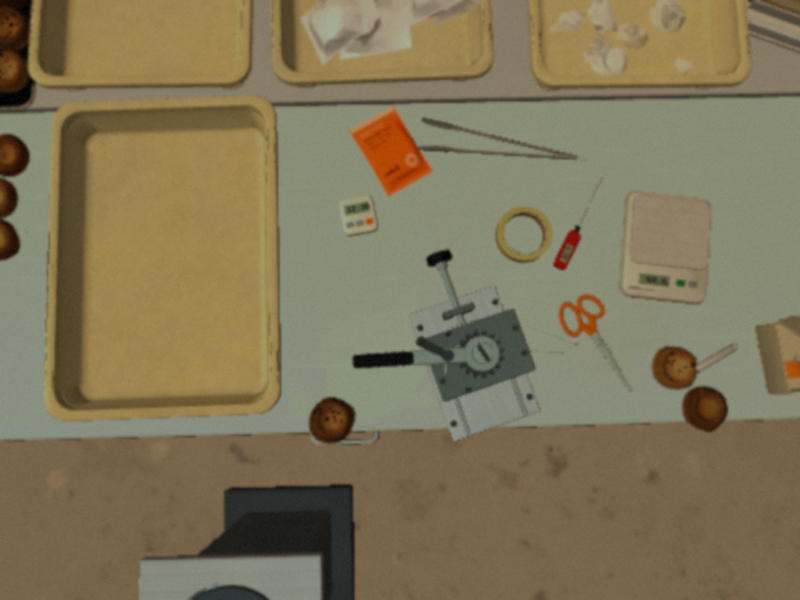

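```bash
cat > h.py <<'E'
from station import env
import cv2, numpy as np
def ray(d,uv):
    K,D,T=map(np.array,(d['K'],d['D'],d['cam_to_world']))
    x,y=cv2.undistortPoints(np.array([[uv]],float),K,D)[0,0]
    return T[:3,3],T[:3,:3]@np.array([x,-y,-1])
def at(d,uv,z,s=512/800):
    o,r=ray(d,np.array(uv)*s); return o+r*(z-o[2])/r[2]
def proj(d,P):
    K,D,T=map(np.array,(d['K'],d['D'],d['cam_to_world']))
    p=(np.linalg.inv(T)@np.append(P,1))[:3]*[1,-1,-1]
    return cv2.projectPoints(p.reshape(1,3),np.zeros(3),np.zeros(3),K,D)[0].ravel()
E
python3 - <<'E'
from h import *
t=env.snapshot('top'); s=env.snapshot('side')
f=lambda d,u,z:np.round(at(d,u,z),4)
C=np.array([f(t,u,.012) for u in [(411,313),(496,288),(541,409),(455,440)]])
B=np.array([f(t,u,.106) for u in [(424,335),(518,309),(537,371),(443,400)]])
print(C,'\n',B, B.mean(0))
print('lens',[np.linalg.norm(C[i]-C[(i+1)%4]) for i in range(4)],[np.linalg.norm(B[i]-B[(i+1)%4]) for i in range(4)])
for a in (C[0]-C[3],C[1]-C[2],B[0]-B[3],B[1]-B[2]): print('yaw of +y',np.arctan2(a[1],a[0]))
print('hub',f(t,(485,352),.15),'grip ends',f(t,(354,361),.143),f(t,(413,358),.143),'tabtop',f(t,(421,341),.182),f(s,(397,311),.182),'knob',f(t,(438,258),.036),f(s,(494,356),.036))
E
```

```text
[[ 0.5712 -0.3295  0.012 ]
 [ 0.613  -0.4856  0.012 ]
 [ 0.3933 -0.5562  0.012 ]
 [ 0.3434 -0.4007  0.012 ]] 
 [[ 0.524  -0.3466  0.106 ]
 [ 0.5636 -0.5063  0.106 ]
 [ 0.4591 -0.533   0.106 ]
 [ 0.4156 -0.3746  0.106 ]] [ 0.490575 -0.440125  0.106   ]
lens [np.float64(0.16159965965310688), np.float64(0.2307649236777548), np.float64(0.16331031810635852), np.float64(0.2386677188058746)] [np.float64(0.1645364701213685), np.float64(0.10785703500467644), np.float64(0.16426445141904567), np.float64(0.11195784921120983)]
yaw of +y 0.30293485837692924
yaw of +y 0.31092461035372215
yaw of +y 0.25277746515053906
yaw of +y 0.2501506430956254
hub [ 0.4909 -0.4415  0.15  ] grip ends [ 0.4823 -0.2304  0.143 ] [ 0.4846 -0.3257  0.143 ] tabtop [ 0.5092 -0.3375  0.182 ] [ 0.5065 -0.3438  0.182 ] knob [ 0.6667 -0.38    0.036 ] [ 0.6689 -0.3836  0.036 ]
```

```bash
cat >> h.py <<'E'
from scipy.spatial.transform import Rotation as Ro
A=np.array([.490,-.441]); AL=.27
def inc(*targets):
    "targets (x,y,z,yaw[,roll,pitch]) -> increments from the present pose"
    s=env.get_state(); R0=Ro.from_euler('xyz',s['eef_rot']); p=np.array(s['tool_pos'])
    print('t',round(s['t'],2),np.round(p,4),np.round(s['eef_rot'],3),np.round(s['force'],1),round(s['gripper_width'],2))
    for g in targets:
        R=Ro.from_euler('xyz',[g[4] if len(g)>4 else np.pi,g[5] if len(g)>4 else 0,g[3]])
        print(np.round(R0.inv().apply(np.array(g[:3])-p)*1000,1),np.round((R0.inv()*R).as_rotvec(),3))
def grip(th,r=.165,z=.150):
    a=np.pi/2+AL+th; return (*(A+r*np.array([np.cos(a),np.sin(a)])),z,a)
E
python3 - <<'E'
from h import *
inc((.55,.05,.28,2.0),(.56,-.33,.26,1.6),(.558,-.34,.185,1.6))
E
```

```text
t 1.1 [0.1744 0.6002 0.2475] [-3.142  0.     2.859] [0.2 0.3 0.1] 1.0
[-514.2 -423.5  -32.4] [-0.     0.     0.859]
[-629.8 -785.6  -12.4] [-0.     0.     1.259]
[-630.7 -795.8   62.6] [-0.     0.     1.259]
```

>>> {"api": "jog_arm", "payload": {
  "increments": [-514, -423, -32, 0, 0, 0.86, 0, -514, -423, -32, 0, 0, 0.86, 0, -514, -423, -32, 0, 0, 0.86, 0, -514, -423, -32, 0, 0, 0.86, 0, -514, -423, -32, 0, 0, 0.86, 0, -514, -423, -32, 0, 0, 0.86, 0, -514, -423, -32, 0, 0, 0.86, 0, -514, -423, -32, 0, 0, 0.86, 0, -514, -423, -32, 0, 0, 0.86, 0, -514, -423, -32, 0, 0, 0.86, 0, -514, -423, -32, 0, 0, 0.86, 0, -514, -423, -32, 0, 0, 0.86, 0, -514, -423, -32, 0, 0, 0.86, 0, -514, -423, -32, 0, 0, 0.86, 0, -514, -423, -32, 0, 0, 0.86, 0, -514, -423, -32, 0, 0, 0.86, 0]
}}

```text
t: 2.43
tool_pos: [0.5508, 0.0485, 0.2799]
eef_rot: [3.141, 0.0, 1.998]
force: [1.6, 0.2, -0.6]
gripper_width: 0.006
```

```bash
python3 - <<'E'
from h import *
inc((.56,-.33,.26,1.6),(.56,-.34,.185,1.6))
E
```

```text
t 2.43 [0.5508 0.0485 0.2799] [3.141 0.    1.998] [ 1.6  0.2 -0.6] 0.01
[-348.3 -148.6   19.8] [0.    0.    0.398]
[-357.3 -152.7   94.8] [0.    0.    0.398]
```

>>> {"api": "jog_arm", "payload": {
  "increments": [-348, -148, 20, 0, 0, 0.4, 0, -348, -148, 20, 0, 0, 0.4, 0, -348, -148, 20, 0, 0, 0.4, 0, -348, -148, 20, 0, 0, 0.4, 0, -348, -148, 20, 0, 0, 0.4, 0, -348, -148, 20, 0, 0, 0.4, 0, -348, -148, 20, 0, 0, 0.4, 0, -348, -148, 20, 0, 0, 0.4, 0, -348, -148, 20, 0, 0, 0.4, 0, -348, -148, 20, 0, 0, 0.4, 0, -357, -153, 65, 0, 0, 0.4, 0, -357, -153, 95, 0, 0, 0.4, 0, -357, -153, 95, 0, 0, 0.4, 0]
}}

```text
t: 3.52
tool_pos: [0.5556, -0.3374, 0.1777]
eef_rot: [-3.131, -0.01, 1.597]
force: [-1.3, 1.2, -0.8]
gripper_width: 0.006
```

```bash
python3 - <<'E'
from h import *
a=env.snapshot('side')['image'];b=env.snapshot('top')['image']
cv2.imwrite('pics/1.png',np.hstack([cv2.resize(a[150:350,170:350],(400,444)),cv2.resize(b[130:290,200:360],(400,400))[:444] if 0 else cv2.resize(b[130:290,200:360],(400,444))]))
inc((.482,-.34,.185,1.6))
E
```

```text
t 3.62 [ 0.559  -0.3389  0.1838] [-3.139e+00 -3.000e-03  1.598e+00] [ 0.5 -0.3  0.7] 0.01
[  1. -77.  -1.] [-0.002 -0.003 -0.002]
```

View pics/1.png

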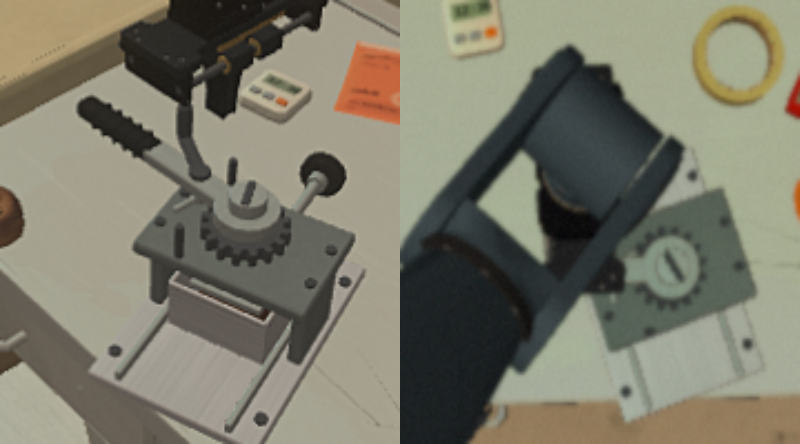

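The closed fingers (about (222,95) in the left crop) stand beside the tab (185,130), on its clockwise side. Next I push it over.

>>> {"api": "jog_arm", "payload": {
  "increments": [1, -15, -1, 0, 0, 0, 0, 1, -27, -1, 0, 0, 0, 0, 1, -37, -1, 0, 0, 0, 0, 1, -47, -1, 0, 0, 0, 0, 1, -57, -1, 0, 0, 0, 0, 1, -67, -1, 0, 0, 0, 0, 1, -77, -1, 0, 0, 0, 0, 1, -77, -1, 0, 0, 0, 0]
}}

```text
t: 4.28
tool_pos: [0.48, -0.3402, 0.1854]
eef_rot: [-3.138, -0.003, 1.597]
force: [0.4, -0.2, -0.1]
gripper_width: 0.008
```

```bash
python3 - <<'E'
from h import *
a=env.snapshot('side')['image']
for n in ['handle_grip','lever_tab']: print(n,[(np.round(r['at'],3).tolist(),round(r['p'],2)) for r in env.recognise('side',n)[:2]])
cv2.imwrite('pics/2.png',cv2.resize(a[150:350,170:350],(540,600)))
inc((.55,-.31,.23,1.6))
E
```

```text
handle_grip [([0.469, -0.378, 0.14], 0.77), ([0.458, -0.45, 0.06], 0.72)]
lever_tab [([0.464, -0.355, 0.155], 0.75)]
t 4.43 [ 0.4818 -0.3404  0.1851] [-3.139e+00 -3.000e-03  1.598e+00] [ 0.2 -0.2  0.6] 0.0
[ 28.6  68.9 -45. ] [-0.002 -0.003 -0.002]
```

View pics/2.png

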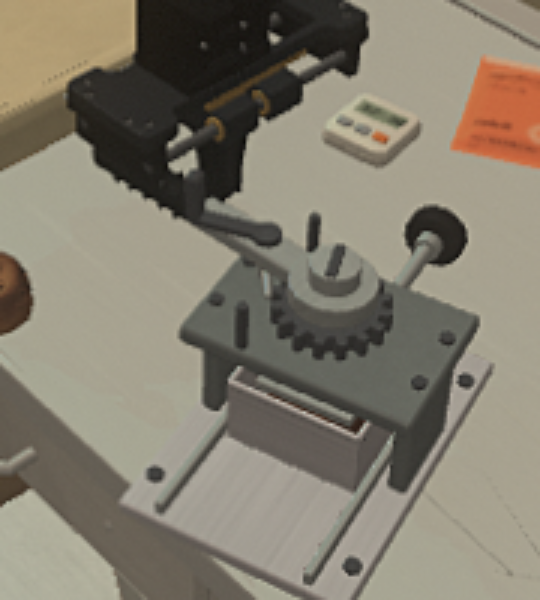

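The tab (193,190) now leans to the counter-clockwise side. Next I straddle the grip.

```bash
python3 - <<'E'
from h import *
g=grip(-.23)
inc((g[0],g[1],.235,g[3]),g)
E
```

```text
t 4.43 [ 0.4818 -0.3404  0.1851] [-3.139e+00 -3.000e-03  1.598e+00] [ 0.2 -0.2  0.6] 0.0
[ 64.3   3.2 -49.8] [-0.002 -0.003 -0.013]
[64.1  3.4 35.2] [-0.002 -0.003 -0.013]
```

>>> {"api": "jog_arm", "payload": {
  "increments": [0, 3, -30, 0, 0, 0, 0, 20, 3, -50, 0, 0, -0.01, 0.55, 50, 3, -50, 0, 0, -0.01, 0.55, 64, 3, -50, 0, 0, -0.01, 0.55, 64, 3, -50, 0, 0, -0.01, 0.55, 64, 3, -50, 0, 0, -0.01, 0.55, 64, 3, -50, 0, 0, -0.01, 0.55]
}}

```text
t: 5.02
tool_pos: [0.4834, -0.2772, 0.2347]
eef_rot: [-3.139, -0.002, 1.608]
force: [1.0, 0.2, -0.7]
gripper_width: 0.376
```

```bash
python3 - <<'E'
from h import *
a=env.snapshot('side')['image'];w=env.snapshot('wrist')['image']
cv2.imwrite('pics/3.png',np.hstack([cv2.resize(a[130:330,140:340],(400,400)),cv2.resize(w,(400,400))]))
g=grip(-.23)
inc(g)
E
```

```text
t 5.12 [ 0.4833 -0.2776  0.2346] [-3.139e+00 -2.000e-03  1.607e+00] [ 0.3 -0.8 -1. ] 0.47
[ 1.2  0.4 84.6] [-0.003 -0.002 -0.004]
```

View pics/3.png

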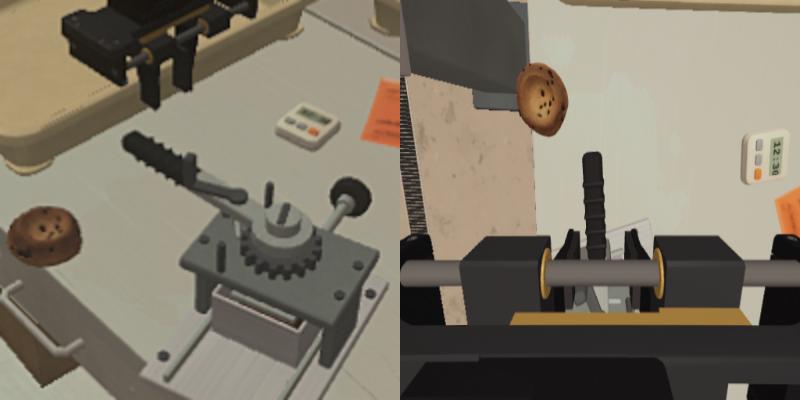

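>>> {"api": "jog_arm", "payload": {
  "increments": [1, -2, 35, 0, 0, 0, 0.55, 1, -2, 60, 0, 0, 0, 0.55, 1, -2, 85, 0, 0, 0, 0.55, 1, -2, 85, 0, 0, 0, 0.32, 1, -2, 85, 0, 0, 0, 0.32, 1, -2, 85, 0, 0, 0, 0.32],
  "grip_force": 5
}}

```text
t: 5.62
tool_pos: [0.4814, -0.2774, 0.1502]
eef_rot: [-3.139, -0.002, 1.607]
force: [-2.3, -0.3, -0.9]
gripper_width: 0.401
```

```bash
python3 - <<'E'
from h import *
inc(*[grip(t) for t in np.linspace(-.25,.63,12)])
E
```

```text
t 5.62 [ 0.4814 -0.2774  0.1502] [-3.139e+00 -2.000e-03  1.607e+00] [-2.3 -0.3 -0.9] 0.4
[1.2 5.3 0.2] [-0.002 -0.002  0.016]
[ 0.9 -7.9  0.3] [-0.002 -0.002 -0.064]
[ -0.5 -21.    0.3] [-0.002 -0.002 -0.144]
[ -2.9 -34.    0.3] [-0.002 -0.002 -0.224]
[ -6.4 -46.7   0.3] [-0.002 -0.002 -0.304]
[-10.8 -59.2   0.4] [-0.002 -0.002 -0.384]
[-16.2 -71.2   0.4] [-0.002 -0.002 -0.464]
[-22.6 -82.7   0.4] [-0.002 -0.002 -0.544]
[-29.9 -93.7   0.4] [-0.002 -0.002 -0.624]
[ -38.  -104.1    0.4] [-0.002 -0.002 -0.704]
[ -47.  -113.8    0.4] [-0.001 -0.003 -0.784]
[ -56.6 -122.8    0.4] [-0.001 -0.003 -0.864]
```

>>> {"api": "jog_arm", "payload": {
  "increments": [1, -8, 0, 0, 0, -0.06, 0.32, -1, -21, 0, 0, 0, -0.14, 0.32, -3, -34, 0, 0, 0, -0.22, 0.32, -6, -47, 0, 0, 0, -0.3, 0.32, -11, -59, 0, 0, 0, -0.38, 0.32, -16, -71, 0, 0, 0, -0.46, 0.32, -23, -83, 0, 0, 0, -0.54, 0.32, -30, -94, 0, 0, 0, -0.62, 0.32, -38, -104, 0, 0, 0, -0.7, 0.32, -47, -114, 0, 0, 0, -0.78, 0.32, -55, -121, 0, 0, 0, -0.85, 0.32, -55, -121, 0, 0, 0, -0.85, 0.32]
}}

```text
t: 6.62
tool_pos: [0.363, -0.3384, 0.1524]
eef_rot: [-3.141, 0.001, 2.456]
force: [1.5, 2.0, 1.4]
gripper_width: 0.323
```

```bash
python3 - <<'E'
from h import *
s=env.snapshot('side');a=s['image'];t=env.snapshot('top')['image']
cv2.imwrite('pics/4.png',np.hstack([cv2.resize(a[190:320,180:310],(500,500),interpolation=cv2.INTER_CUBIC),cv2.resize(t[150:290,220:360],(300,300)) if 0 else cv2.resize(t[150:290,220:360],(300,500))]))
p=env.get_state()['tool_pos'];print(np.arctan2(p[1]-A[1],p[0]-A[0])-np.pi/2-AL,np.hypot(p[1]-A[1],p[0]-A[0]))
inc(*[grip(t) for t in np.linspace(.60,-.65,14)])
E
```

```text
0.6176748723191103 0.1633882510802274
t 6.72 [ 0.3633 -0.3379  0.152 ] [-3.141e+00  1.000e-03  2.454e+00] [1.8 0.9 1.6] 0.32
[1.6 2.9 2. ] [-0.001  0.001  0.013]
[ 0.6 18.7  2. ] [-0.001  0.001  0.11 ]
[-1.9 34.4  2. ] [-0.001  0.001  0.206]
[-5.8 49.8  2. ] [-0.001  0.001  0.302]
[-11.3  64.7   2. ] [-0.001  0.001  0.398]
[-18.1  79.    2. ] [-0.001  0.001  0.494]
[-26.3  92.5   2. ] [-0.001  0.001  0.59 ]
[-35.8 105.3   2. ] [-0.001  0.001  0.686]
[-46.4 117.    2. ] [-0.001  0.001  0.783]
[-58.1 127.7   2. ] [-0.001  0.001  0.879]
[-70.8 137.3   2. ] [-0.     0.001  0.975]
[-84.3 145.5   2. ] [-0.     0.002  1.071]
[-98.6 152.4   2. ] [-0.     0.002  1.167]
[-113.5  158.     2. ] [-0.     0.002  1.263]
```

View pics/4.png

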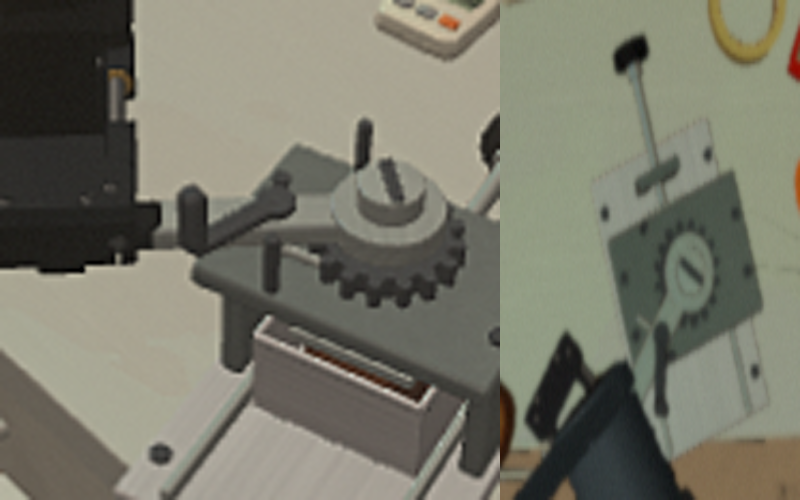

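The nut's slot has turned, the handle is near its counter-clockwise stop and the plate edge is already rising in the pan. Next is the return stroke.

>>> {"api": "jog_arm", "payload": {
  "increments": [1, 19, 2, 0, 0, 0.11, 0.32, -2, 34, 2, 0, 0, 0.2, 0.32, -6, 50, 2, 0, 0, 0.3, 0.32, -11, 65, 2, 0, 0, 0.4, 0.32, -18, 79, 2, 0, 0, 0.49, 0.32, -26, 92, 2, 0, 0, 0.59, 0.32, -36, 105, 2, 0, 0, 0.69, 0.32, -46, 117, 2, 0, 0, 0.78, 0.32, -58, 128, 2, 0, 0, 0.88, 0.32, -71, 137, 2, 0, 0, 0.97, 0.32, -84, 145, 2, 0, 0, 1.07, 0.32, -99, 152, 2, 0, 0, 1.17, 0.32, -112, 157, 2, 0, 0, 1.25, 0.32, -112, 157, 2, 0, 0, 1.25, 0.32]
}}

```text
t: 7.88
tool_pos: [0.5493, -0.2872, 0.1504]
eef_rot: [-3.138, 0.003, 1.204]
force: [-5.8, 1.5, 3.9]
gripper_width: 0.393
```

```bash
python3 - <<'E'
from h import *
p=env.get_state()['tool_pos'];print(np.arctan2(p[1]-A[1],p[0]-A[0])-np.pi/2-AL,np.hypot(p[1]-A[1],p[0]-A[0]))
inc(*[grip(t) for t in np.linspace(-.5,.62,13)])
E
```

```text
-0.638108216693269 0.16480363164583545
t 7.88 [ 0.5493 -0.2872  0.1504] [-3.138e+00  3.000e-03  1.204e+00] [-5.8  1.5  3.9] 0.39
[ -1.3 -22.7   0.5] [-0.004  0.002 -0.137]
[ -4.2 -37.9   0.6] [-0.004  0.002 -0.23 ]
[ -8.4 -52.7   0.6] [-0.004  0.002 -0.324]
[-13.9 -67.    0.7] [-0.004  0.002 -0.417]
[-20.8 -80.8   0.7] [-0.004  0.002 -0.51 ]
[-29.  -93.8   0.8] [-0.004  0.002 -0.604]
[ -38.3 -106.1    0.9] [-0.004  0.001 -0.697]
[ -48.7 -117.4    0.9] [-0.004  0.001 -0.79 ]
[ -60.1 -127.7    1. ] [-0.004  0.001 -0.884]
[ -72.5 -136.9    1.1] [-0.004  0.001 -0.977]
[ -85.6 -144.9    1.1] [-5.00e-03  1.00e-03 -1.07e+00]
[ -99.5 -151.7    1.2] [-0.005  0.    -1.164]
[-113.9 -157.1    1.3] [-0.005  0.    -1.257]
```

>>> {"api": "jog_arm", "payload": {
  "increments": [0, -10, 0, 0, 0, -0.06, 0.32, -1, -23, 0, 0, 0, -0.14, 0.32, -4, -38, 0, 0, 0, -0.23, 0.32, -8, -53, 0, 0, 0, -0.32, 0.32, -14, -67, 0, 0, 0, -0.42, 0.32, -21, -81, 0, 0, 0, -0.51, 0.32, -29, -94, 0, 0, 0, -0.6, 0.32, -38, -106, 0, 0, 0, -0.7, 0.32, -49, -117, 0, 0, 0, -0.79, 0.32, -60, -128, 0, 0, 0, -0.88, 0.32, -72, -137, 1, 0, 0, -0.98, 0.32, -86, -145, 1, 0, 0, -1.07, 0.32, -99, -151, 1, 0, 0, -1.16, 0.32, -113, -157, 1, 0, 0, -1.25, 0.32, -113, -157, 1, 0, 0, -1.25, 0.32]
}}

```text
t: 9.13
tool_pos: [0.3617, -0.3369, 0.1509]
eef_rot: [-3.138, -0.001, 2.454]
force: [0.3, 1.2, 1.2]
gripper_width: 0.325
```

```bash
python3 - <<'E'
from h import *
s=env.snapshot('side');a=s['image'];t=env.snapshot('top')['image']
cv2.imwrite('pics/5.png',np.hstack([cv2.resize(a[190:320,180:310],(500,500),interpolation=cv2.INTER_CUBIC),cv2.resize(t[150:290,220:360],(300,500))]))
print([(np.round(r['at'],3).tolist(),round(r['p'],2)) for r in env.recognise('side','plate_under')[:2]])
inc()
E
```

```text
[([0.416, -0.403, 0.152], 0.27)]
t 9.28 [ 0.3625 -0.3362  0.1507] [-3.138e+00 -1.000e-03  2.452e+00] [ 1.6  1.2 -0. ] 0.32
```

View pics/5.png

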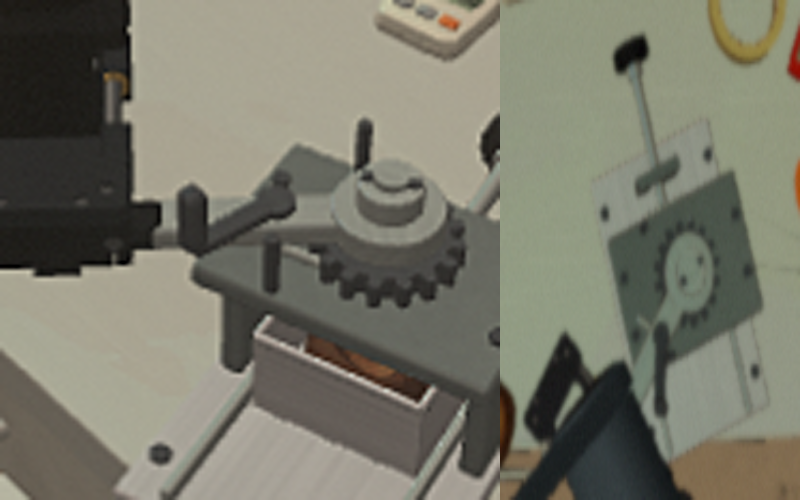

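The plate is no longer visible above the cake, so it has risen. I make one more short stroke of one tooth for margin.

```bash
python3 - <<'E'
from h import *
inc(*[grip(t) for t in (.5,.4,.3,.2,.1,.02,.1,.2,.3,.4,.5,.62)])
E
```

```text
t 9.28 [ 0.3625 -0.3362  0.1507] [-3.138e+00 -1.000e-03  2.452e+00] [ 1.6  1.2 -0. ] 0.32
[-1.1 18.5  0.6] [-0.004 -0.001  0.111]
[-3.7 34.8  0.5] [-0.004 -0.001  0.211]
[-8.  50.8  0.5] [-0.004 -0.001  0.311]
[-13.8  66.2   0.4] [-0.004 -0.001  0.411]
[-21.2  81.    0.3] [-0.004 -0.     0.511]
[-28.1  92.2   0.3] [-0.004 -0.     0.591]
[-21.2  81.    0.3] [-0.004 -0.     0.511]
[-13.8  66.2   0.4] [-0.004 -0.001  0.411]
[-8.  50.8  0.5] [-0.004 -0.001  0.311]
[-3.7 34.8  0.5] [-0.004 -0.001  0.211]
[-1.1 18.5  0.6] [-0.004 -0.001  0.111]
[-0.  -1.2  0.7] [-0.004 -0.002 -0.009]
```

>>> {"api": "jog_arm", "payload": {
  "increments": [-1, 18, 0, 0, 0, 0.11, 0.32, -4, 35, 0, 0, 0, 0.21, 0.32, -8, 51, 0, 0, 0, 0.31, 0.32, -14, 66, 0, 0, 0, 0.41, 0.32, -21, 81, 0, 0, 0, 0.51, 0.32, -28, 92, 0, 0, 0, 0.59, 0.32, -28, 92, 0, 0, 0, 0.59, 0.32, -21, 81, 0, 0, 0, 0.51, 0.32, -14, 66, 0, 0, 0, 0.41, 0.32, -8, 51, 0, 0, 0, 0.31, 0.32, -4, 35, 0, 0, 0, 0.21, 0.32]
}}

```text
t: 10.2
tool_pos: [0.3891, -0.3114, 0.1507]
eef_rot: [-3.141, 0.003, 2.248]
force: [6.8, 2.9, -2.6]
gripper_width: 0.318
```

```bash
python3 - <<'E'
from h import *
inc(grip(.5),grip(.56),grip(.62))
E
```

```text
t 10.2 [ 0.3891 -0.3114  0.1507] [-3.141e+00  3.000e-03  2.248e+00] [ 6.8  2.9 -2.6] 0.32
[  0.  -17.9   0.7] [-0.001  0.003 -0.093]
[ -1.2 -27.7   0.7] [-0.001  0.002 -0.153]
[ -3.  -37.4   0.7] [-0.001  0.002 -0.213]
```

Force is about 7 N, which is normal driving.

>>> {"api": "jog_arm", "payload": {
  "increments": [0, -10, 0, 0, 0, -0.05, 0.32, 0, -18, 0, 0, 0, -0.09, 0.32, -1, -28, 0, 0, 0, -0.15, 0.32, -3, -37, 0, 0, 0, -0.21, 0.32]
}}

```text
t: 10.53
tool_pos: [0.3633, -0.3366, 0.1507]
eef_rot: [3.141, 0.005, 2.46]
force: [6.4, 3.3, -2.3]
gripper_width: 0.318
```

```bash
python3 - <<'E'
from h import *
t=env.snapshot('top')
y=lambda u,z:np.round(at(t,u,z,1),4)
# rod & knob in crop of pics/5: px -> full image
k=y((220+(632-500)*140/300,150+50*140/500),.036); r=y((220+(662-500)*140/300,150+200*140/500),.036)
print(k,r,np.arctan2(*(k-r)[[1,0]]),np.arctan2(*(k[:2]-A)[[1,0]]))
inc(grip(.54),(.40,-.29,.28,2.2))
E
```

```text
[ 0.6698 -0.3838  0.036 ] [ 0.5506 -0.4184  0.036 ] 0.2825050348337284 0.30800686734153154
t 10.58 [ 0.3623 -0.3378  0.1507] [-3.141  0.004  2.462] [ 3.3  0.5 -0.7] 0.32
[ 0.3 13.4  0.7] [-0.     0.005  0.082]
[ 1.000e-01  6.080e+01 -1.294e+02] [0.    0.005 0.262]
```

>>> {"api": "jog_arm", "payload": {
  "increments": [0, 3, 0, 0, 0, 0, 0.5, 0, 3, 0, 0, 0, 0, 0.55, 0, 3, -40, 0, 0, 0, 0.55, 0, 3, -80, 0, 0, 0, 0.3, 0, 3, -110, 0, 0, 0, 0, 0, 3, -110, 0, 0, 0, 0]
}}

```text
t: 11.08
tool_pos: [0.366, -0.3378, 0.2665]
eef_rot: [-3.137, 0.017, 2.463]
force: [0.4, -0.6, 0.6]
gripper_width: 0.396
```

```bash
sed -i 's/^AL=.*//' h.py; cat >> h.py <<'E'
YA=.285
def kn(d,z): return (A[0]+d*np.cos(YA),A[1]+d*np.sin(YA),z,YA)
E
python3 - <<'E'
from h import *
inc(kn(.235,.25))
E
```

```text
t 11.08 [ 0.366  -0.3378  0.2665] [-3.137  0.017  2.463] [ 0.4 -0.6  0.6] 0.4
[-295.2  190.5   20.4] [0.015 0.015 2.178]
```

>>> {"api": "jog_arm", "payload": {
  "increments": [-295, 190, 10, 0.015, 0.015, 2.178, 0, -295, 190, 10, 0.015, 0.015, 2.178, 0, -295, 190, 10, 0.015, 0.015, 2.178, 0, -295, 190, 10, 0.015, 0.015, 2.178, 0, -295, 190, 10, 0.015, 0.015, 2.178, 0, -295, 190, 10, 0.015, 0.015, 2.178, 0, -295, 190, 10, 0.015, 0.015, 2.178, 0, -295, 190, 10, 0.015, 0.015, 2.178, 0, -295, 190, 10, 0.015, 0.015, 2.178, 0, -295, 190, 10, 0.015, 0.015, 2.178, 0, -295, 190, 10, 0.015, 0.015, 2.178, 0, -295, 190, 10, 0.015, 0.015, 2.178, 0, -295, 190, 10, 0.015, 0.015, 2.178, 0, -295, 190, 10, 0.015, 0.015, 2.178, 0, -295, 190, 10, 0.015, 0.015, 2.178, 0, -295, 190, 10, 0.015, 0.015, 2.178, 0, -295, 190, 10, 0.015, 0.015, 2.178, 0, -295, 190, 10, 0.015, 0.015, 2.178, 0, -295, 190, 10, 0.015, 0.015, 2.178, 0]
}}

```text
t: 12.67
tool_pos: [0.7146, -0.3744, 0.259]
eef_rot: [-3.14, 0.002, 0.285]
force: [0.2, -0.1, 0.8]
gripper_width: 0.006
```

```bash
python3 - <<'E'
from h import *
s=env.snapshot('side');a=s['image'];w=env.snapshot('wrist')['image']
cv2.imwrite('pics/6.png',np.hstack([cv2.resize(a[170:350,170:350],(500,500),interpolation=cv2.INTER_CUBIC),cv2.resize(w,(300,500))]))
for c in ['side','wrist']: print([(np.round(r['at'],3).tolist(),round(r['p'],2)) for r in env.recognise(c,'plunger_knob')[:2]])
inc(kn(.235,.1),kn(.235,.047))
E
```

```text
[([0.658, -0.392, 0.044], 0.93)]
[([0.668, -0.382, 0.053], 0.62)]
t 12.87 [ 0.7149 -0.3748  0.2598] [-3.141e+00  1.000e-03  2.870e-01] [0.6 0.2 0.8] 0.01
[  0.7   0.4 159.8] [-0.001  0.001  0.002]
[  0.7   0.5 212.8] [-0.001  0.001  0.002]
```

View pics/6.png

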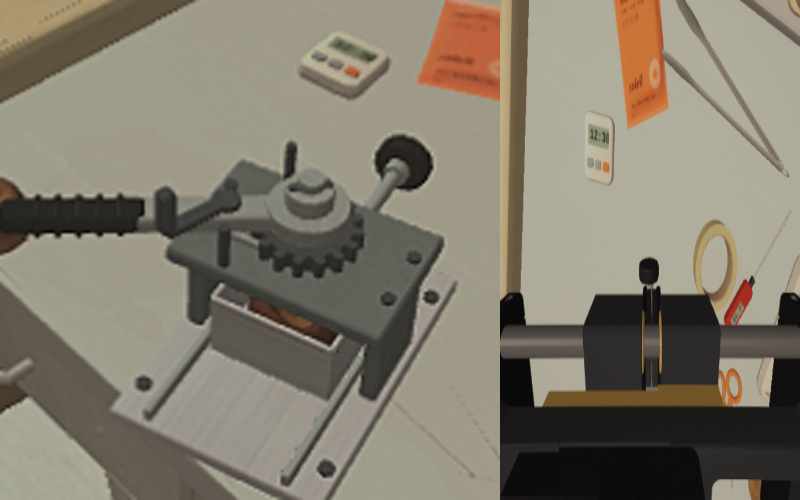

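The knob is still out at (403,160) and laterally in line with the fingers in the wrist view. The plate is out of sight above the rim. Next I descend behind the knob.

>>> {"api": "jog_arm", "payload": {
  "increments": [1, 0, 40, 0, 0, 0, 0, 1, 0, 80, 0, 0, 0, 0, 1, 0, 120, 0, 0, 0, 0, 1, 0, 160, 0, 0, 0, 0, 1, 0, 190, 0, 0, 0, 0, 1, 0, 213, 0, 0, 0, 0, 1, 0, 213, 0, 0, 0, 0]
}}

```text
t: 13.45
tool_pos: [0.7115, -0.3716, 0.0388]
eef_rot: [-3.131, 0.009, 0.287]
force: [-1.6, 0.0, -0.8]
gripper_width: 0.008
```

```bash
python3 - <<'E'
from h import *
inc(kn(.2,.047),kn(.125,.047))
E
```

```text
t 13.45 [ 0.7115 -0.3716  0.0388] [-3.131  0.009  0.287] [-1.6  0.  -0.8] 0.01
[-32.1   4.2  -8. ] [-0.011  0.009  0.002]
[-107.1    4.    -7.3] [-0.011  0.009  0.002]
```

>>> {"api": "jog_arm", "payload": {
  "increments": [-10, 4, -8, -0.01, 0.01, 0, 0, -20, 4, -8, -0.01, 0.01, 0, 0, -28, 4, -8, -0.01, 0.01, 0, 0, -34, 4, -8, -0.01, 0.01, 0, 0, -40, 4, -8, -0.01, 0.01, 0, 0, -45, 4, -8, -0.01, 0.01, 0, 0, -50, 4, -8, -0.01, 0.01, 0, 0]
}}

```text
t: 14.03
tool_pos: [0.6667, -0.3904, 0.049]
eef_rot: [3.138, -0.006, 0.287]
force: [6.3, -1.7, -1.8]
gripper_width: 0.006
```

```bash
python3 - <<'E'
from h import *
inc(kn(.15,.047),kn(.125,.047),kn(.1215,.047))
E
```

```text
t 14.03 [ 0.6667 -0.3904  0.049 ] [ 3.138 -0.006  0.287] [ 6.3 -1.7 -1.8] 0.01
[-33.8  -1.2   1.8] [ 0.003 -0.006  0.002]
[-58.8  -1.3   1.7] [ 0.003 -0.006  0.002]
[-62.3  -1.3   1.7] [ 0.003 -0.006  0.002]
```

>>> {"api": "jog_arm", "payload": {
  "increments": [-5, -1, 2, 0, 0, 0, 0, -11, -1, 2, 0, 0, 0, 0, -17, -1, 2, 0, 0, 0, 0, -23, -1, 2, 0, 0, 0, 0, -29, -1, 2, 0, 0, 0, 0, -35, -1, 2, 0, 0, 0, 0]
}}

```text
t: 14.53
tool_pos: [0.6355, -0.4003, 0.049]
eef_rot: [3.133, -0.011, 0.287]
force: [6.5, 0.2, -0.9]
gripper_width: 0.003
```

```bash
python3 - <<'E'
from h import *
a=env.snapshot('side')['image']
cv2.imwrite('pics/7.png',cv2.resize(a[170:370,170:370],(500,500),interpolation=cv2.INTER_CUBIC))
inc(kn(.13,.047),kn(.124,.047),kn(.1215,.047))
E
```

```text
t 14.58 [ 0.634  -0.4007  0.0489] [ 3.134 -0.01   0.287] [ 4.4 -0.1  0.8] 0.01
[-19.5  -1.9   1.7] [ 0.007 -0.01   0.002]
[-25.5  -1.9   1.7] [ 0.007 -0.01   0.002]
[-28.   -1.9   1.7] [ 0.007 -0.01   0.002]
```

View pics/7.png

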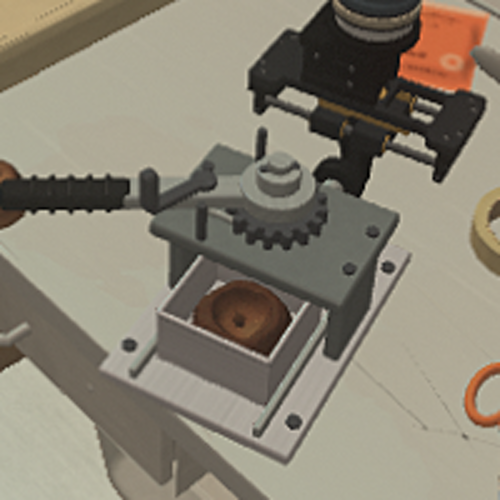

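The pan slides out freely with the cake in it (240,310). I continue to the stop.

>>> {"api": "jog_arm", "payload": {
  "increments": [-6, -2, 2, 0, 0, 0, 0, -12, -2, 2, 0, 0, 0, 0, -17, -2, 2, 0, 0, 0, 0, -21, -2, 2, 0, 0, 0, 0, -24, -2, 2, 0, 0, 0, 0, -26, -2, 2, 0, 0, 0, 0, -26, -2, 2, 0, 0, 0, 0]
}}

```text
t: 15.17
tool_pos: [0.6117, -0.4077, 0.049]
eef_rot: [3.127, -0.016, 0.286]
force: [6.8, 0.1, -1.2]
gripper_width: 0.01
```

```bash
python3 - <<'E'
from h import *
inc(kn(.121,.047))
E
```

```text
t 15.17 [ 0.6117 -0.4077  0.049 ] [ 3.127 -0.016  0.286] [ 6.8  0.1 -1.2] 0.01
[-5.1 -2.3  1.9] [ 0.014 -0.016  0.001]
```

>>> {"api": "jog_arm", "payload": {
  "increments": [-3, -2, 2, 0, 0, 0, 0, -5, -2, 2, 0, 0, 0, 0, -7, -2, 2, 0, 0, 0, 0, -7, -2, 2, 0, 0, 0, 0]
}}

```text
t: 15.5
tool_pos: [0.6115, -0.4079, 0.0492]
eef_rot: [3.119, -0.03, 0.285]
force: [17.4, 3.0, -3.8]
gripper_width: 0.007
```

The plunger stopped with force rising to 17 N at about 80 mm, which is the stop. Back off and check.

>>> {"api": "jog_arm", "payload": {
  "increments": [5, 0, 0, 0.01, -0.02, 0, 0, 30, 0, 0, 0.02, -0.03, 0, 0, 60, 0, -20, 0.02, -0.03, 0, 0, 90, 0, -60, 0.02, -0.03, 0, 0, 100, 0, -100, 0.02, -0.03, 0, 0, 110, 0, -140, 0.02, -0.03, 0, 0, 110, 0, -180, 0.02, -0.03, 0, 0, 110, 0, -220, 0.02, -0.03, 0, 0, 110, 0, -220, 0.02, -0.03, 0, 0, 110, 0, -220, 0.02, -0.03, 0, 0]
}}

```text
t: 16.33
tool_pos: [0.7102, -0.3753, 0.2791]
eef_rot: [3.131, -0.005, 0.285]
force: [-0.5, 0.3, -0.5]
gripper_width: 0.006
```

```bash
python3 - <<'E'
from h import *
s=env.snapshot('side');t=env.snapshot('top');a=s['image'];b=t['image']
cv2.imwrite('pics/8.png',np.hstack([cv2.resize(a[170:370,170:370],(500,500),interpolation=cv2.INTER_CUBIC),cv2.resize(b[150:290,220:360],(300,500))]))
for n in ['plunger_knob','pan_center','pan_cake','timer','ring_cake']:
  for c in ['side','top']: print(n,c,[(np.round(r['at'],3).tolist(),round(r['p'],2)) for r in env.recognise(c,n)[:2]])
inc()
# predicted knob outer-face centre & pan rim corners if fully home (side crop px)
f=lambda p:np.round((proj(s,p)-170)*2.5)
for d in (.115,.125): print('knob',f(kn(d,.036)[:3]))
Y=np.array([np.cos(YA),np.sin(YA)]);X=np.array([Y[1],-Y[0]])
for sx,sy in ((-1,-1),(1,-1),(1,1),(-1,1)): print('rim',f([*(A+X*.048*sx+Y*(-.076+.048*sy)),.068]))
E
```

```text
plunger_knob side [([0.415, -0.458, 0.043], 0.15)]
plunger_knob top [([0.583, -0.408, 0.053], 0.74)]
pan_center side [([0.403, -0.464, 0.047], 0.56)]
pan_center top [([0.388, -0.49, 0.034], 0.57)]
pan_cake side [([0.417, -0.456, 0.046], 0.96), ([0.592, -0.408, 0.058], 0.27)]
pan_cake top []
timer side [([0.742, -0.244, 0.018], 0.59)]
timer top []
ring_cake side []
ring_cake top [([0.38, -0.195, 0.025], 0.74)]
t 16.93 [ 0.7092 -0.3741  0.2718] [3.14  0.    0.285] [0.3 1.4 0.2] 0.01
knob [335. 194.]
knob [340. 187.]
rim [140. 331.]
rim [254. 386.]
rim [314. 298.]
rim [206. 250.]
```

View pics/8.png

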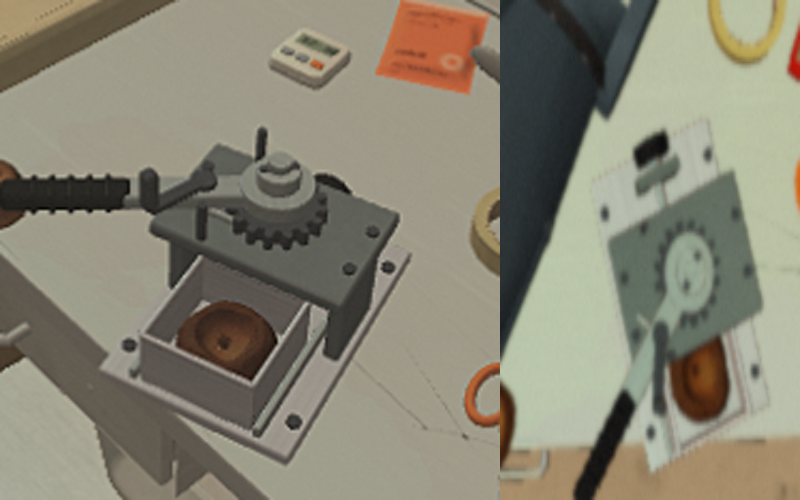

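```bash
python3 - <<'E'
from station import env
print(env.job_done())
E
```

```text
the job is handed in; nothing more can be done
None
```

The job is done and handed in at about 17 s of the 72 s allowed, with the arm lifted clear.

**What I did**
- I pushed the direction lever over to its loosening side.
- I worked the handle through two long loosening strokes and one short one. Forces read between moves stayed at about 7 N, and I never drove the handle in the tightening direction.
- I pushed the ejector plunger along until it stopped. It took about 5 to 7 N on the way, and I ended the push at 17 N.

**Last checks**
- **Pan and cake:** the pan stands on the free end of the bed with the cake in it. The near corners of its rim are within about 4 pixels of where they should be with the plunger fully home.
- **Plunger:** arm travel came to about 79–80 mm. The knob recogniser gave about 85 mm in the top view, and in the side view it found the knob only weakly and in the wrong place.
- **Bystanders:** the timer and the loose ring cake were found within about 1 cm of where they began, and neither was touched. Each was recognised in only one of the two cameras at the end.
- **Plate height:** I did not measure the nut angle directly. I judged the plate clear because it rose out of sight above the rim and the pan slid out without stiffening.

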